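# Stow the scale's check weight in its latched case

## Task

Put the scale's steel check weight away: press the red thumb button so that the sprung lid of the orange case pops fully open, stand the steel weight upright and fully down in the round well, then push the lid down until the latch snaps and it stays shut by itself. Press with a thumb's light force only (the button and lid give way at 5 to 10 N; 20 N would damage the case), do not drop the weight in, and leave the brass weight, the fruit and the other loose things where they are.

Things in the scene. Friction and masses are not known exactly. Their poses are not given: they have to be found in the camera images.
- case: Hinged case bolted to the table: dark grey base 110 x 110 mm, 34 mm high, under an orange lid; shut, its top is 70 mm above the table. Origin: centre of the base's underside, on the table. +x points from the latch side to the hinge side, +y along the hinge, +z up. A black latch housing 50 mm wide (y), 30 mm high, sits on its -x side, 55 to 109 mm from the origin.
- latch_mark (a point): Point on the housing's top (30 mm above the table) on the red button's vertical axis, 92 mm from the case's origin on its -x side. The button, 24 mm across, is pushed straight down. Its released top is 12 to 24 mm above this point: screwed in to a different height each time and not measured, so feel for it. The bolt, 54 mm high, stands 18 mm off on the lid side, 11 mm when the button is down.
- thumb_button (a joint): How far the red button is pressed down from its released height, m: 0 released, 0.010 at its end stop. Spring: 2 N at first touch, 6 N at the stop, where it turns hard. The lid is freed at 5 to 7 mm; the button rises again when let go.
- case_lid (a joint): Angle of the orange lid, rad: 0 shut and latched, 1.75 fully open (a little beyond upright). A spring opens it (0.26 N m near shut, 0.09 N m open) in a damped swing of about 1 s and holds it open. To latch, push its front edge down past the spring bolt: 8 to 10 N on the rubber pad, easing at the snap at 0. Hard stop 0.035 rad below 0.
- lid_hinge (a point): Centre of the lid's hinge line, 58 mm from the case's origin on the +x side, 36 mm above the table; the line runs along the case's y.
- lid_press (a point): Centre of the top of the black soft rubber pad on the lid's outer face (pad 32 x 60 mm, stands 7 mm proud, gives 1 mm per 4 N, 5 mm at most), 95 mm from the hinge; lid 113 mm long, 110 mm wide, its face 34 mm and the pad's top 41 mm above the hinge line when shut. Turns with the lid: z is the face's outward normal, x runs from front edge to hinge. Push the lid here.
- well_mouth (a point): Centre of the mouth of the round well in the base's top face (34 mm above the table, 58 mm from the hinge line): 35 mm across, 24 mm deep, its floor 10 mm above the table, the rim slightly chamfered. Hidden under the lid while that is shut.
- weight_center (a point): Centre (half-way up) of the 200 g steel check weight: 52 mm tall, body 32 mm across and 30 mm high, with a knob on top 22 mm across and 14 mm high. z is its own upright axis. It starts standing on the scale's pan, whose top is 26 mm above the table.
- weight_knob (a point): Middle of the steel weight's knob, 45 mm above its underside and 19 mm above its centre: grip here.
- scale: White digital scale 170 x 180 mm, fixed to the table, pan top 26 mm above the table. Origin: centre of its underside.
- brass_weight: Brass 100 g weight of the same shape, 42 mm tall, 26 mm across, standing on the pan some 90 mm from the steel one. Stays there. Origin: centre of its underside.
- kiwi_a: Kiwifruit standing on end on the table, 51 mm across, 60 mm tall; origin under it. Leave alone.
- kiwi_b: Another kiwifruit of the same size, farther back. Leave alone.
- kiwi_c: Another kiwifruit of the same size, farther back. Leave alone.
- tape_roll: Roll of brown tape lying flat, 90 mm across, 50 mm high; origin under its centre. Leave alone.
- sizing_ring: Green fruit-sizing ring lying flat, 84 mm across, 8 mm high; origin under its centre. Leave alone.
- marker_pen: White and blue marker pen lying on the table, 120 mm long; origin under its middle. Leave alone.
There are look-alikes about, which are no part of the job. Leave any green or purple look-alike of the case alone.

How it is judged (in metres and radians):
On the way, in this order (a step that is already met when the one before it is completed fails the run):
1. the red button is pressed down by the robot (value of joint thumb_button above 0.004 m and value of joint case_lid below 0.3 rad).
2. the lid has popped open (value of joint case_lid above 1.4 rad), for 0.2 s.
3. the steel weight stands fully down in the well, let go, with the lid still open (horizontal distance between weight_center and well_mouth below 0.004 m and z of weight_center in the frame of well_mouth below 0.005 m and angle between weight_center's own z axis and vertical below 0.1 rad and contact force between the fingers and steel_weight below 0.05 N and value of joint case_lid above 0.8 rad), for 0.2 s.
At the end, for the whole second after the job is handed in: The lid is shut and held by its latch (lid angle under 0.03 rad and at rest, button risen to within 1.5 mm), with the steel weight upright (within 0.1 rad) in the well, within 4 mm of its centre and within 3 mm of its floor (value of joint case_lid below 0.03 rad and value of joint thumb_button below 0.0015 m and horizontal distance between weight_center and well_mouth below 0.004 m and z of weight_center in the frame of well_mouth below 0.005 m and angle between weight_center's own z axis and vertical below 0.1 rad and velocity of joint case_lid below 0.05 rad/s); the robot touches nothing.
It fails at once if the robot presses on the case, its lid or its button with more than 22 N (contact force between any of the arm, the fingers and case above 22 N).
It fails at once if the steel weight is dropped or rammed into the case (over 40 N) (contact force between steel_weight and case above 40 N).
It fails at once if the steel weight is knocked over or falls (angle between weight_center's own z axis and vertical above 0.9 rad or height (world z) of weight_center below 0.025 m).
It fails at once if the brass weight is moved (distance of brass_weight from where it was at the start of the episode above 0.02 m).
It fails at once if another loose thing is moved (distance of any of kiwi_a, kiwi_b, kiwi_c, tape_roll, sizing_ring, marker_pen from where it was at the start of the episode above 0.03 m).
It also fails if it takes over 70 s, if anything falls off the work surface, if the arm or the gripper's body presses on something with over 40 N, if the wrist force passes 120 N, or if a joint passes its speed limit or range.

## Robot

A 6-joint arm with a two-finger parallel gripper is mounted at the origin on the work surface. World frame = base frame: x ahead of the robot, y to its left, z up, the work surface at z = 0. Lengths are in m, angles in degrees, forces in N, time in s.
With the tool pointing down it reaches from about 0.25 to 0.725 m from the base axis. Payload 9.7 kg.
Tool frame: the origin (TCP) lies midway between the tips of the shut fingers; the grasp point (between the pads) lies bot.grasp_offset behind it (bot.grasp_offset is the distance from the TCP to the grasp point, in m); x points along the fingers, y is the direction in which the jaws open and shut, and the axes are right-handed (so a half turn about x gives the same grasp; the last joint's range is limited). The gripper opens to 85 mm and grips with 20 to 120 N. Pads are 22 mm wide; open, the fingers measure 114 mm over their backs; the gripper's body (76 mm by 85 mm) begins 54 mm behind the grasp point. The pads swing forward as they close: fully open they stand 13 mm farther back than shut.
Start: joints at [63.541, 4.979, 10.078, 95.1, 0, 90], TCP at [0.245, 0.492, 0.231] pointing down, gripper open.
Joint ranges: [-179.16, 179.16], [-48.56, 103.87], [-65.8, 70.77], [-126.05, 130.52], [-82.76, 87.17], [-180, 180]. Speed limits (degrees/s): [127.2, 127.2, 147.25, 180, 180, 180].

## Interface

Orientations are given as [roll, pitch, yaw] about the fixed x, y, z axes, in that order (R = Rz(yaw) Ry(pitch) Rx(roll)).
In Python, from workcell import status, camera, bot gives the robot as it stands.
- The arm moves only by the shell command python3 -m jog 'ROWS' [OPENING] [FORCE]. ROWS is text: rows parted by semicolons, each of 4 numbers parted by spaces: the shift along the tool's x, y, z in mm, then the turn about the tool's x in degrees. A call has exactly 8 rows; each row is the pose to reach, as a shift and turn from the pose commanded when the call began, along the tool's axes at that moment; what a row does not reach only later rows make up. A row lasts 1/8 s, in which the tool goes at most 62.5 mm and 10.7 degrees, less where a joint would pass 70% of its speed; a pose out of reach is approached as far as the arm can. A call with a gripper value outside its range is refused whole. OPENING is the opening, from 0 (shut) to 1 (fully open), set as the call begins (- or left out, the last holds). The fingers move at their own pace and stop on an object; FORCE is the grip in N (left out, the last holds). Time passes only in rows, so rows that repeat a pose let the fingers close, or fill a call up. It gives the time, the measured TCP pose, the force and the opening at its end, in the units of the state.
- status.get_obs(): the state, without advancing time (a new reading comes with each control period).
- camera(name): name is "side" or "top" or "wrist"; returns a dict with "color" (480x640x3 uint8, red, green, blue), "vfov" (degrees; the focal length in pixels is half the picture's height over the tangent of half this angle, whatever the lens; pixels are square), "cx", "cy" (the principal point, pixels), "D" ([k1, k2, p1, p2, k3] as OpenCV has them; the pictures are not rectified), "rvec" (rotation vector, rad) and "tvec" (3), from world to camera coordinates, as OpenCV has them. Camera axes: x right, y down, z forward; pixel columns grow to the right and rows downward; lengths in m; the calibration is good to about 2 mm. A picture is of the moment at which its call begins. There is no depth.
- bot.job_done(): hands the job in, once; it reports no verdict.
The state is a dict: "time": time; "q": joint angles; "qd": joint speeds; "joint_efforts": joint torques, N m; "ee_pos": TCP position; "tcp_rot": TCP orientation; "wrist_force": force on the tool from outside, world axes, zero at the start; "torque": the same for the moment, N m; "opening": finger opening in m.
Only numpy, scipy, OpenCV 4.12 (cv2) and the standard library are available. Lean on these libraries where they do the work, as an engineer would, in place of code of your own. Each camera call takes 0.05 s, during which the arm holds its last target. There are 200 camera calls.

## Working session

There is one attempt and no reset: what is moved stays moved. The work goes in short steps, Python scripts to look and compute and a shell command to move; the robot and the scene stay as the last step left them, time stands still between calls to the robot, and variables do not carry over. Pictures are saved under pics/ and viewed, about 8 in all and at most 12, crops included, and the job is handed in when it is done.

```bash
ls; mkdir -p pics
python3 - <<'E'
from workcell import status,camera,bot
import cv2,json
print(status.get_obs(), bot.grasp_offset)
for n in ("side","top","wrist"):
    c=camera(n); cv2.imwrite(f"pics/{n}0.png",c["color"][:,:,::-1])
    print(n,{k:v for k,v in c.items() if k!="color"})
E
```

```text
pics
{'time': 0.0, 'q': array([ 6.35393446e+01,  5.01126694e+00,  1.00353678e+01,  9.50989934e+01,
       -7.53862108e-04,  9.00006136e+01]), 'qd': array([ 0.01037623, -0.02475266,  0.05204928,  0.02696007, -0.12798501,
       -0.01295785]), 'joint_efforts': array([ 1.16763390e-04, -5.20389891e+01,  4.64803469e+01,  1.64969423e-02,
        1.24055441e-05,  2.91752406e-05]), 'ee_pos': array([0.24497632, 0.49218419, 0.23058965]), 'tcp_rot': array([ -89.42267151,   89.92510368, -115.88393996]), 'wrist_force': array([-0.25101338, -0.31633039,  0.11712093]), 'torque': array([ 0.01307794, -0.02390013,  0.01448676]), 'opening': 0.08546829704379393} 0.0187
side {'vfov': 46.70847104578009, 'cx': 325.05365292576295, 'cy': 238.20400048199, 'D': array([-0.04694743,  0.        ,  0.        ,  0.        ,  0.        ]), 'rvec': array([ 2.22790552, -0.44534294,  0.18255563]), 'tvec': array([-0.46024899,  0.19296992,  1.20843293])}
top {'vfov': 53.88539261039652, 'cx': 324.74664239452363, 'cy': 241.44858789373615, 'D': array([-0.01969823,  0.        ,  0.        ,  0.        ,  0.        ]), 'rvec': array([ 2.15651904, -2.20240037,  0.02676608]), 'tvec': array([0.02821735, 0.48994645, 1.23954442])}
wrist {'vfov': 70.05707914482622, 'cx': 318.4497636639195, 'cy': 238.33641596519095, 'D': array([0.02159317, 0.        , 0.        , 0.        , 0.        ]), 'rvec': array([-2.44740643, -1.51532819, -0.22533987]), 'tvec': array([-0.54936994, -0.03769546,  0.37969035])}
```

View pics/top0.png

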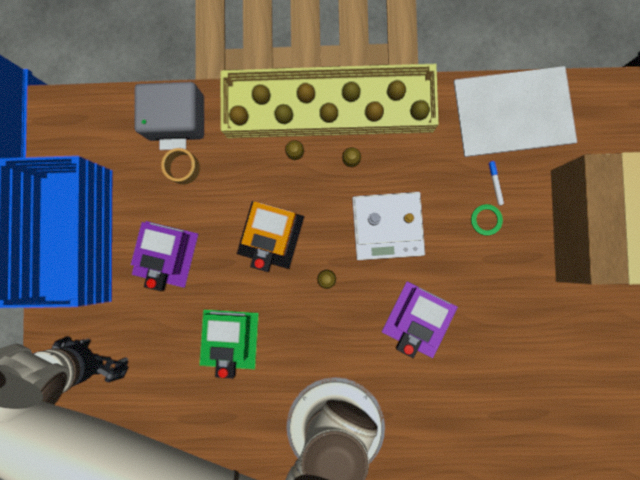

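View pics/side0.png

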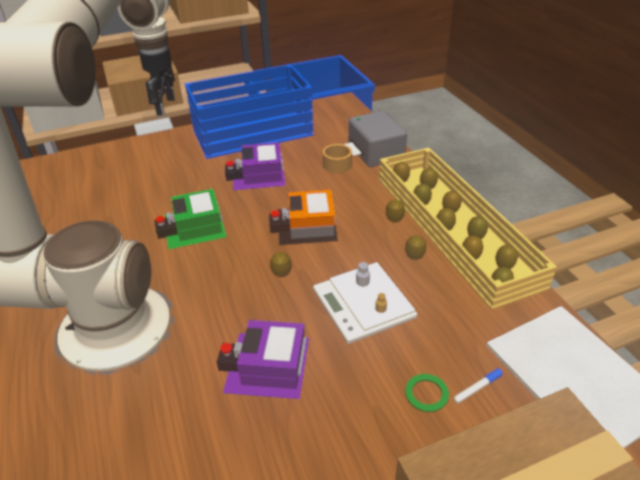

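The top view shows the orange case at about (270,235), its red button at (260,263), the steel weight at (375,219) and the brass at (409,218). The side view shows the button at (278,215), steel at (363,273) and brass at (381,301). Next I'll get coarse positions by casting rays.

```bash
cat > h.py <<'E'
import numpy as np, cv2
from workcell import status, camera, bot
from scipy.spatial.transform import Rotation as Ro
def K(c):
    f=240/np.tan(np.radians(c["vfov"]/2)); return np.array([[f,0,c["cx"]],[0,f,c["cy"]],[0,0,1]])
def ray(c,px):
    n=cv2.undistortPoints(np.float64(px).reshape(-1,1,2),K(c),c["D"]).reshape(-1,2)
    R=cv2.Rodrigues(c["rvec"])[0]; o=-R.T@c["tvec"]
    return o,np.c_[n,np.ones(len(n))]@R
def onz(c,px,z):
    o,d=ray(c,px); return o+d*((z-o[2])/d[:,2])[:,None]
def tri(c1,p1,c2,p2):
    A=np.zeros((3,3));b=np.zeros(3);os=[]
    for c,p in((c1,p1),(c2,p2)):
        o,d=ray(c,p);d=d[0]/np.linalg.norm(d[0]);P=np.eye(3)-np.outer(d,d);A+=P;b+=P@o;os.append((P,o))
    x=np.linalg.solve(A,b); return x,[np.linalg.norm(P@(x-o))*1e3 for P,o in os]
def proj(c,X): return cv2.projectPoints(np.float64(X).reshape(-1,1,3),c["rvec"],c["tvec"],K(c),c["D"])[0].reshape(-1,2)
def blobs(c,lo,hi,roi=None,amin=15):
    h=cv2.cvtColor(c["color"],cv2.COLOR_RGB2HSV); m=cv2.inRange(h,lo,hi)
    if lo[0]<5 and hi[0]<12: m|=cv2.inRange(h,(172,)+tuple(lo[1:]),(180,)+tuple(hi[1:]))
    if roi: q=np.zeros_like(m);x0,y0,x1,y1=roi;q[y0:y1,x0:x1]=255;m&=q
    n,l,s,ce=cv2.connectedComponentsWithStats(m)
    return [(ce[i].round(1),s[i]) for i in range(1,n) if s[i][4]>=amin],m
def local(target,tcp=None):  # tool-frame shift (mm) to reach TCP target
    s=status.get_obs(); R=Ro.from_euler('xyz',s["tcp_rot"],degrees=True).as_matrix()
    return R.T@(np.array(target)-s["ee_pos"])*1e3
E
python3 - <<'E'
from h import *
T,S=camera("top"),camera("side")
for n,c,r in(("top",T,(245,245,280,280)),("side",S,(262,200,300,235))):
    print(n,"red",blobs(c,(0,150,90),(7,255,255),r)[0])
for n,c,r in(("top",T,(220,190,320,290)),("side",S,(265,180,345,250))):
    print(n,"orange",blobs(c,(9,200,140),(22,255,255),r,100)[0])
print("side steel rows"); 
cv2.imwrite("pics/st.png",np.hstack([cv2.resize(T["color"][180:270,340:440],(0,0),fx=4,fy=4),cv2.resize(S["color"][250:340,310:410],(0,0),fx=4,fy=4)])[:,:,::-1])
s=status.get_obs();print(Ro.from_euler('xyz',s["tcp_rot"],degrees=True).as_matrix().round(3))
print("wrist cam pos",ray(camera("wrist"),[[320,240]]))
E
```

```text
top red [(array([258.8, 263. ]), array([254, 258,  11,  11,  83], dtype=int32))]
side red [(array([274.7, 213.1]), array([270, 210,  10,   7,  63], dtype=int32))]
top orange [(array([268.2, 228.4]), array([242, 202,  53,  53, 834], dtype=int32))]
side orange [(array([311.2, 212.3]), array([288, 190,  47,  37, 837], dtype=int32))]
side steel rows
[[-0.     0.446  0.895]
 [-0.001  0.895 -0.446]
 [-1.    -0.001  0.   ]]
wrist cam pos (array([0.1777434 , 0.5260098 , 0.37330923]), array([[ 0.26859397, -0.13012064, -0.95444749]]))
```

View pics/st.png

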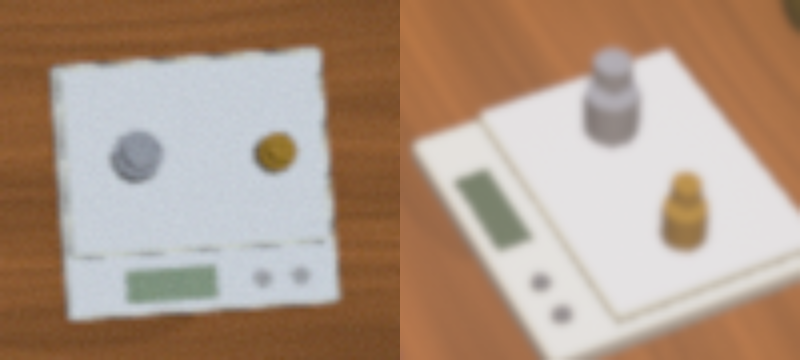

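Crop: steel knob top sits at about top (375.5,217.3) and side (363,265). Brass is to its right, and the pan is clear around both.

Run:
```python
from h import *
T,S=camera("top"),camera("side")
print("button",tri(T,[[258.8,263]],S,[[274.7,213.1]]), onz(T,[[258.8,263]],.048))
print("steel knob top",tri(T,[[375.5,217.3]],S,[[363,265]]), onz(T,[[375.5,217.3]],.078))
print("brass",onz(T,[[340+69,180+37]],.068))
b,m=blobs(T,(9,200,140),(22,255,255),(220,190,320,290),100)
c,_=cv2.findContours(m,0,2);c=max(c,key=cv2.contourArea);r=cv2.minAreaRect(c);print(r)
p=cv2.boxPoints(r);print(onz(T,p,.07).round(4))
hs=cv2.cvtColor(T["color"],cv2.COLOR_RGB2HSV)
w=cv2.inRange(hs,(0,0,150),(180,60,255));q=np.zeros_like(w);q[195:245,240:305]=255;w&=q
c,_=cv2.findContours(w,0,2);c=max(c,key=cv2.contourArea);r=cv2.minAreaRect(c);print("label",r);print(onz(T,cv2.boxPoints(r),.07).round(4))
```

```text
button (array([0.43541163, 0.18917626, 0.04674458]), [np.float64(1.1272830758529007), np.float64(1.1272830758528154)]) [[0.4364774  0.18863803 0.048     ]]
steel knob top (array([ 0.5440672 , -0.11253149,  0.08016763]), [np.float64(0.7309766135938625), np.float64(0.730976613593989)]) [[ 0.54498294 -0.11295772  0.078     ]]
brass [[ 0.54482224 -0.19844379  0.068     ]]
((267.98114013671875, 227.5660400390625), (43.40593719482422, 44.504817962646484), 15.945394515991211)
[[0.4881 0.2299 0.07  ]
 [0.597  0.1972 0.07  ]
 [0.5638 0.0907 0.07  ]
 [0.4555 0.1236 0.07  ]]
label ((269.38677978515625, 221.396240234375), (30.63140296936035, 19.2304744720459), 15.945395469665527)
[[0.5298 0.2011 0.07  ]
 [0.5769 0.187  0.07  ]
 [0.5535 0.1118 0.07  ]
 [0.5066 0.126  0.07  ]]
```

The lid square (114×111 mm, centre (0.526,0.160), yaw about −17°) predicts the button at (0.437,0.187), and the measured position is (0.436,0.189). They agree. I'll move above the button with the fingers shut and tool z along case +x.

```bash
python3 -m jog '15 -26 42 -1.5; 30 -52 85 -3; 46 -79 128 -4.5; 62 -106 171 -6; 78 -133 214 -7.5; 95 -160 258 -9; 110 -187 302 -9.5; 110 -187 302 -9.5' 0 30
python3 - <<'E'
from h import *
s=status.get_obs();print(s["time"],s["ee_pos"],s["tcp_rot"],s["wrist_force"],s["opening"])
R=Ro.from_euler('xyz',s["tcp_rot"],degrees=True).as_matrix();print(R.round(3))
W=camera("wrist");cv2.imwrite("pics/w1.png",W["color"][:,:,::-1])
b,_=blobs(W,(0,150,60),(7,255,255),None,300);print(b)
print([onz(W,[x[0]],.047) for x in b])
E
```

```text
time: 1.4
ee_pos: [0.4328, 0.1876, 0.1201]
tcp_rot: [-124.7, 89.9, -141.9]
wrist_force: [-0.2, -0.2, 0.5]
opening: 0.0
1.4 [0.43281056 0.18761799 0.12014711] [-124.71767622   89.90056098 -141.93408661] [-0.21554306 -0.24564903  0.54097751] 5.1285511829311235e-06
[[-0.001  0.296  0.955]
 [-0.001  0.955 -0.296]
 [-1.    -0.001 -0.001]]
[(array([320.5, 252.1]), array([ 303,  234,   36,   36, 1008], dtype=int32))]
[array([[0.43363558, 0.18867563, 0.047     ]])]
```

View pics/w1.png

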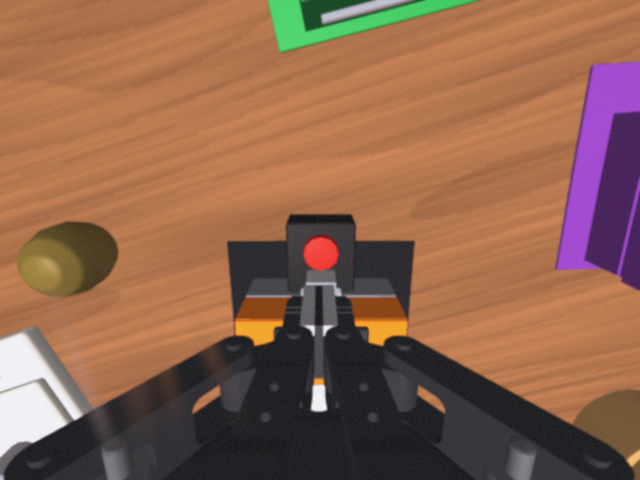

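The wrist view shows the red button at (320,252) and the case's base edge exactly horizontal at row 241, so the tool is aligned with the case (yaw −17.2°). The wrist ray gives the button at (0.434,0.189), in agreement with the top camera. I'll descend to z 0.055, aiming 6 mm short of the axis to stay off the bolt, then feel for it.

```bash
python3 -m jog '10 1 -2 0; 20 1.7 -4 0; 30 1.7 -4 0; 40 1.7 -4 0; 50 1.7 -4 0; 60 1.7 -4 0; 65 1.7 -4 0; 65 1.7 -4 0'
python3 -m jog '1 0 0 0; 2 0 0 0; 3 0 0 0; 4 0 0 0; 4 0 0 0; 4 0 0 0; 4 0 0 0; 4 0 0 0'
```

```text
time: 2.45
ee_pos: [0.4286, 0.1931, 0.056]
tcp_rot: [-135.6, 90.0, -152.6]
wrist_force: [0.6, -0.4, -1.1]
opening: 0.0
time: 3.45
ee_pos: [0.4288, 0.1932, 0.0523]
tcp_rot: [106.0, 90.0, 89.0]
wrist_force: [-0.2, -0.9, 0.4]
opening: -0.0001
```

```bash
python3 -m jog '0 -1 1 0; 0 -2 1.5 0; 1 -2 1.5 0; 2 -2 1.5 0; 3 -2 1.5 0; 4 -2 1.5 0; 4 -2 1.5 0; 4 -2 1.5 0'
python3 -c "
from h import *
print(status.get_obs()['wrist_force'],status.get_obs()['ee_pos'])"
```

```text
time: 4.45
ee_pos: [0.4296, 0.1909, 0.0483]
tcp_rot: [96.6, 90.0, 79.7]
wrist_force: [-0.0, 0.2, 0.9]
opening: 0.0004
[-0.0269094   0.1626399   0.90626988] [0.4296305  0.1908707  0.04828572]
```

```bash
python3 -m jog '1 0 0 0; 2 0 0 0; 3 0 0 0; 3 0 0 0; 3 0 0 0; 3 0 0 0; 3 0 0 0; 3 0 0 0'
```

```text
time: 5.45
ee_pos: [0.4297, 0.1909, 0.0453]
tcp_rot: [46.3, 90.0, 29.3]
wrist_force: [0.2, 0.8, 2.9]
opening: -0.0
```

```bash
python3 -m jog '1 0 0 0; 2 0 0 0; 3 0 0 0; 4 0 0 0; 4 0 0 0; 4 0 0 0; 4 0 0 0; 4 0 0 0'
```

```text
time: 6.45
ee_pos: [0.4296, 0.1909, 0.0413]
tcp_rot: [23.6, 90.0, 6.7]
wrist_force: [-0.4, -1.1, 2.5]
opening: -0.0001
```

```bash
python3 -m jog '1 0 0 0; 2 0 0 0; 2 0 0 0; 2 0 0 0; 2 0 0 0; 2 0 0 0; 2 0 0 0; 2 0 0 0'
cat >> h.py <<'E'
def orange(c,roi):
    return blobs(c,(9,200,100),(22,255,255),roi,150)[0]
E
python3 - <<'E'
from h import *
f=[]
for i in range(3): S=camera("side");f.append(status.get_obs()['wrist_force'])
print(np.round(f,1)); print(orange(S,(240,120,380,250)))
E
```

```text
time: 7.45
ee_pos: [0.4297, 0.1909, 0.0394]
tcp_rot: [46.9, 90.0, 30.0]
wrist_force: [-0.9, 0.5, 4.2]
opening: 0.0002
[[-1.  -0.6  4.3]
 [-0.3 -0.3  4.6]
 [-1.3  0.1  3.9]]
[(array([343.8, 194.6]), array([ 332,  164,   25,   62, 1023], dtype=int32))]
```

Side view: the orange blob is now tall and narrow (rows 164–226), so the lid popped with about 4.2 N on the button. I'll rise, then view the well with the wrist camera.

```bash
python3 -m jog '-40 0 0 0; -90 0 0 0; -135 0 20 0; -160 0 60 0; -160 0 100 0; -160 0 110 0; -160 0 110 0; -160 0 110 0' 0.55 30
python3 - <<'E'
from h import *
s=status.get_obs();print(s["time"],s["ee_pos"],s["opening"],s["wrist_force"])
S=camera("side");W=camera("wrist");cv2.imwrite("pics/w2.png",W["color"][:,:,::-1])
print(orange(S,(240,120,380,250)))
np.save("w2.npy",dict(W),allow_pickle=True)
E
```

```text
time: 8.6
ee_pos: [0.5339, 0.159, 0.1991]
tcp_rot: [-153.4, 90.0, -170.3]
wrist_force: [-0.6, 0.2, 0.7]
opening: 0.047
8.6 [0.53388851 0.15903406 0.19906923] 0.04701869859001327 [-0.64235413  0.19671832  0.74515183]
[(array([343.9, 194.5]), array([ 332,  164,   25,   62, 1017], dtype=int32))]
```

View pics/w2.png

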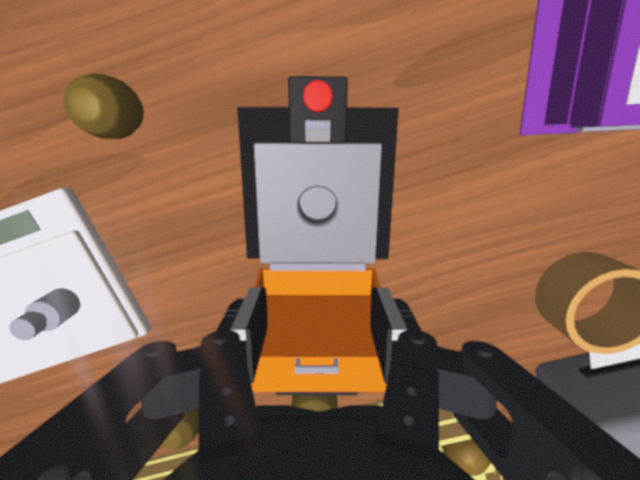

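The lid is fully open; the well's rim is centred at about (318,204). Next I'll measure the rim and the TCP projection.

```bash
cat >> h.py <<'E'
def circ(c,roi,rmin,rmax):
    x0,y0,x1,y1=roi; g=cv2.cvtColor(c["color"],cv2.COLOR_RGB2GRAY)[y0:y1,x0:x1]
    g=cv2.resize(g,None,fx=4,fy=4,interpolation=cv2.INTER_CUBIC); g=cv2.GaussianBlur(g,(5,5),0)
    h=cv2.HoughCircles(g,cv2.HOUGH_GRADIENT,1.5,20,param1=60,param2=15,minRadius=int(rmin*4),maxRadius=int(rmax*4))
    return [] if h is None else [(round(x0+(a+.5)/4-.5,2),round(y0+(b+.5)/4-.5,2),r/4) for a,b,r in h[0][:4]]
E
python3 - <<'E'
from h import *
W=np.load("w2.npy",allow_pickle=True).item()
f=K(W)[0,0]; o,_=ray(W,[[320,240]]); print("expected r px",f*.0175/(o[2]-.034))
r=circ(W,(285,170,352,238),14,24);print(r)
for a in r: print(onz(W,[a[:2]],.034))
s=status.get_obs();print("tcp proj",proj(W,s["ee_pos"]), s["ee_pos"])
print(proj(W,[.5229,.1615,.034]),proj(W,[.5246,.1604,.034]))
print("red btn",[onz(W,[x[0]],.047) for x in blobs(W,(0,150,60),(7,255,255),None,300)[0]])
# plate edges
g=cv2.cvtColor(W["color"],cv2.COLOR_RGB2GRAY)
for row in (160,200,240): print(row,np.round([g[row,244:270].tolist(),g[row,366:392].tolist()]))
R=Ro.from_euler('xyz',s["tcp_rot"],degrees=True).as_matrix();print(R.round(4))
E
```

```text
expected r px 19.47344952116962
[(np.float32(317.06), np.float32(207.31), np.float32(20.1125)), (np.float32(317.44), np.float32(201.31), np.float32(17.825)), (np.float32(315.56), np.float32(196.06), np.float32(22.9625)), (np.float32(312.19), np.float32(203.19), np.float32(15.5))]
[[0.5235451 0.16086   0.034    ]]
[[0.51833668 0.16281566 0.034     ]]
[[0.51324094 0.16259355 0.034     ]]
[[0.5186008  0.15773299 0.034     ]]
tcp proj [[318.39440857 303.85742727]] [0.53399741 0.15911695 0.19947829]
[[317.52312452 206.44556768]] [[316.91677065 208.53744159]]
red btn [array([[0.43460065, 0.18834977, 0.047     ]])]
160 [[ 40  34  40  39  45  44  39  42  40  62 103 152 183 190 187 189 189 186
  186 189 188 190 187 189 186 189]
 [174 174 172 173 174 172 173 172 173 170 172 169 172 157 118  70  50  37
   43  43  45  42  39  38  43  38]]
200 [[ 52  41  43  43  40  41  44  39  41  42  44  59  99 150 175 184 182 181
  186 184 186 183 180 183 182 183]
 [172 170 168 172 171 171 173 170 171 169 167 154 109  64  45  39  41  46
   41  41  43  36  40  44  41  54]]
240 [[109  91  61  43  44  41  39  38  37  35  41  37  37  47  91 137 164 175
  176 175 175 175 176 174 173 174]
 [166 165 166 167 166 166 167 166 166 149 103  55  41  45  40  40  40  40
   39  38  40  41  51  81 112 124]]
[[-0.      0.291   0.9567]
 [ 0.      0.9567 -0.291 ]
 [-1.      0.     -0.    ]]
```

Run:
```python
from h import *
W=np.load("w2.npy",allow_pickle=True).item()
cv2.imwrite("pics/well.png",cv2.resize(W["color"][175:235,285:352],None,fx=9,fy=9,interpolation=cv2.INTER_CUBIC)[:,:,::-1])
```

```text
(no output)
```

View pics/well.png

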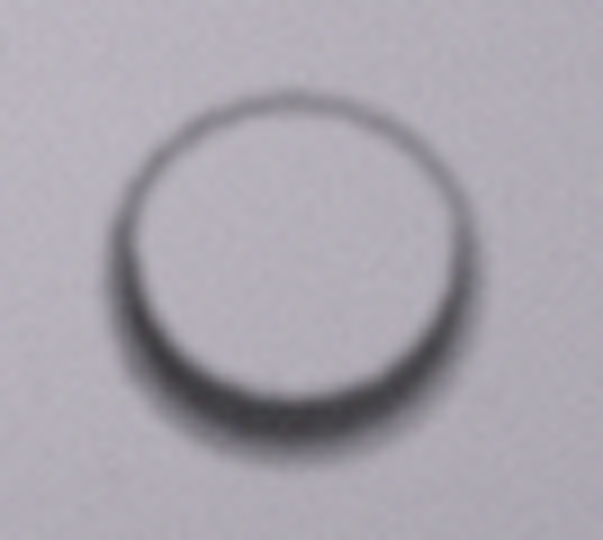

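The rim's outer edge spans columns 105–480 and rows 88–462 in the crop, so its centre is at pixel (317.1,205.1), or about (0.522,0.162). That agrees within about 1 mm with the button-based estimate. I'll view the weight from the matching offset and height so that camera bias cancels.

```bash
python3 -m jog '-20 -30 5 0; -44 -75 20 0; -44 -120 40 0; -44 -165 60 0; -44 -210 80 0; -44 -256 102 0; -44 -256 102 0; -44 -256 102 0' 0.55 30
python3 - <<'E'
from h import *
s=status.get_obs();print(s["time"],s["ee_pos"],s["opening"])
W=camera("wrist");np.save("w3.npy",dict(W),allow_pickle=True)
cv2.imwrite("pics/w3.png",cv2.resize(W["color"][165:265,270:370],None,fx=6,fy=6,interpolation=cv2.INTER_CUBIC)[:,:,::-1])
print("well ray in w2",onz(np.load("w2.npy",allow_pickle=True).item(),[[317.1,205.1]],.034), "tcp proj",proj(W,s["ee_pos"]))
E
```

```text
time: 9.7
ee_pos: [0.5574, -0.1153, 0.2434]
tcp_rot: [102.3, 90.0, 85.4]
wrist_force: [0.6, -0.0, 0.5]
opening: 0.047
9.7 [ 0.5573829  -0.11534909  0.24344749] 0.046999301958497594
well ray in w2 [[0.52159362 0.16149548 0.034     ]] tcp proj [[318.36244371 303.47328254]]
```

View pics/w3.png

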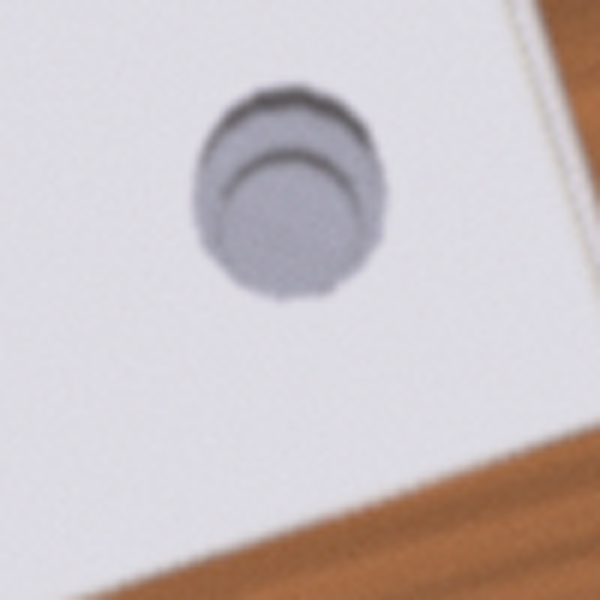

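Run:
```python
from h import *
W=np.load("w3.npy",allow_pickle=True).item();Ww=np.load("w2.npy",allow_pickle=True).item()
ws=onz(W,[[318.0,202.75]],.078)[0]; ww=onz(Ww,[[317.1,205.1]],.034)[0]
print(ws,ww,(ww-ws)*1e3)
print("local to weight, z .058",local([ws[0],ws[1],.058]).round(1), "from z .11",local([ws[0],ws[1],.11]).round(1))
```

```text
[ 0.54334166 -0.11151716  0.078     ] [0.52159362 0.16149548 0.034     ] [-21.74803901 273.01263847 -44.        ]
local to weight, z .058 [185.5  -0.9 -14.6] from z .11 [133.5  -0.9 -14.5]
```

```bash
python3 -m jog '30 -0.9 -14.5 0; 65 -0.9 -14.5 0; 100 -0.9 -14.5 0; 130 -0.9 -14.5 0; 155 -0.9 -14.5 0; 172 -0.9 -14.5 0; 182 -0.9 -14.5 0; 185 -0.9 -14.5 0' 0.55 30
python3 -m jog '0.5 0 0 0; 0.5 0 0 0; 0.5 0 0 0; 0.5 0 0 0; 0.5 0 0 0; 0.5 0 0 0; 0.5 0 0 0; 0.5 0 0 0' 0 30
```

```text
time: 10.75
ee_pos: [0.5437, -0.1122, 0.0583]
tcp_rot: [6.7, 90.0, -10.2]
wrist_force: [0.6, -1.0, 0.6]
opening: 0.0468
time: 11.75
ee_pos: [0.544, -0.1125, 0.0585]
tcp_rot: [11.6, 89.9, -5.4]
wrist_force: [0.1, 0.3, 5.7]
opening: 0.02
```

Opening is 20 mm, against the 22 mm knob, with some upward force. I'll lift a little and check the grip.

```bash
python3 -m jog '-1 0 0 0; -3 0 0 0; -6 0 0 0; -12 0 0 0; -20 0 0 0; -30 0 0 0; -40 0 0 0; -40 0 0 0' 0 40
python3 - <<'E'
from h import *
s=status.get_obs();print(s["time"],s["ee_pos"],s["opening"],s["wrist_force"])
S=camera("side");W=camera("wrist")
a=cv2.resize(S["color"][200:320,310:430],None,fx=4,fy=4,interpolation=cv2.INTER_CUBIC)
b=cv2.resize(W["color"][200:360,240:400],None,fx=3,fy=3,interpolation=cv2.INTER_CUBIC)
cv2.imwrite("pics/lift.png",np.hstack([a,b[:480]])[:,:,::-1] if a.shape[0]==b.shape[0] else a)
E
```

```text
time: 12.75
ee_pos: [0.5442, -0.1126, 0.099]
tcp_rot: [5.4, 89.9, -11.6]
wrist_force: [-1.0, 0.1, -2.2]
opening: 0.0203
12.75 [ 0.54419692 -0.11259863  0.09903343] 0.020252160066468943 [-0.97543809  0.0529035  -2.19471843]
```

View pics/lift.png

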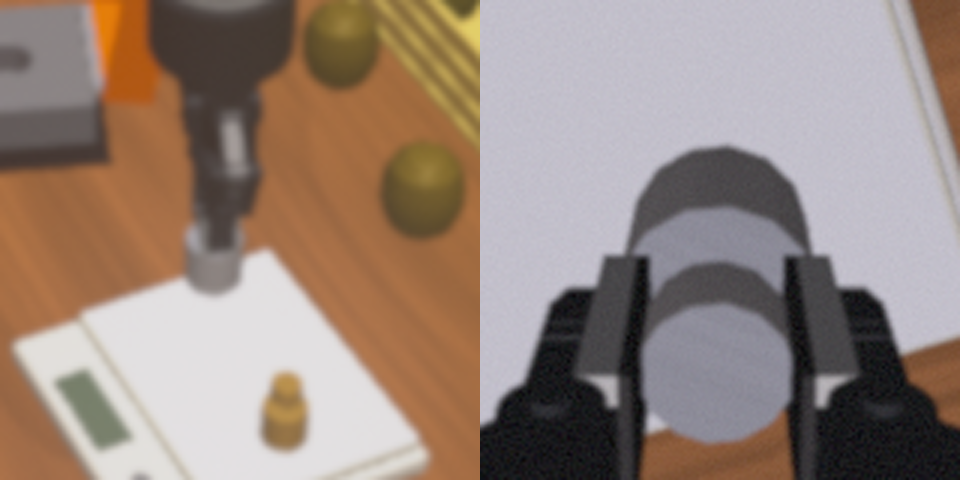

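The steel weight is held upright by the knob (wrist −2.2 N, about 200 g), and brass is undisturbed. I'll carry it over the well at z 0.20.

```bash
python3 -m jog '-15 0 0 0; -40 0 -5 0; -70 0 -20 0; -95 15 -40 0; -101 45 -60 0; -101 80 -80 0; -101 115 -95 0; -101 145 -100 0'
python3 -m jog '0 30 0 0; 0 55 0 0; 0 77 0 0; 0 94 0 0; 0 105 0 0; 0 110.6 -0.4 0; 0 110.6 -0.4 0; 0 110.6 -0.4 0'
python3 - <<'E'
from h import *
s=status.get_obs();print(s["ee_pos"],s["wrist_force"],local([.5225,.1612,.095]).round(1))
E
```

```text
time: 13.85
ee_pos: [0.4898, 0.0567, 0.2]
tcp_rot: [26.7, 89.9, 9.8]
wrist_force: [0.4, -0.1, -1.5]
opening: 0.0202
time: 14.85
ee_pos: [0.5221, 0.1608, 0.1989]
tcp_rot: [-57.7, 90.0, -74.7]
wrist_force: [0.0, 0.2, -2.2]
opening: 0.0199
[0.52206342 0.16084766 0.19888656] [ 0.00268076  0.22128897 -2.22659627] [103.9   0.5   0.3]
```

```bash
python3 -m jog '15 0.5 0.3 0; 35 0.5 0.3 0; 55 0.5 0.3 0; 75 0.5 0.3 0; 95 0.5 0.3 0; 110 0.5 0.3 0; 119 0.5 0.3 0; 121 0.5 0.3 0'
python3 - <<'E'
from h import *
W=camera("wrist");s=status.get_obs();print(s["ee_pos"],s["wrist_force"],local([.5225,.1612,.072]).round(1))
cv2.imwrite("pics/w5.png",cv2.resize(W["color"][160:360,210:430],None,fx=3.4,fy=3,interpolation=cv2.INTER_CUBIC)[:,:,::-1])
# predicted rim and weight underside in this view
a=np.linspace(0,2*np.pi,9)[:-1]
print(proj(W,np.c_[.5216+.0175*np.cos(a),.1615+.0175*np.sin(a),0*a+.034]).round(0).tolist())
E
```

```text
time: 15.85
ee_pos: [0.5224, 0.1616, 0.0773]
tcp_rot: [-145.0, 90.0, -161.9]
wrist_force: [0.1, 1.2, -1.5]
opening: 0.0204
[0.52254327 0.16166768 0.07761248] [-0.4822613   0.15194424 -2.21031806] [ 5.6 -0.5  0.1]
[[327.0, 293.0], [344.0, 280.0], [347.0, 259.0], [332.0, 242.0], [309.0, 240.0], [291.0, 254.0], [289.0, 275.0], [304.0, 291.0]]
```

View pics/w5.png

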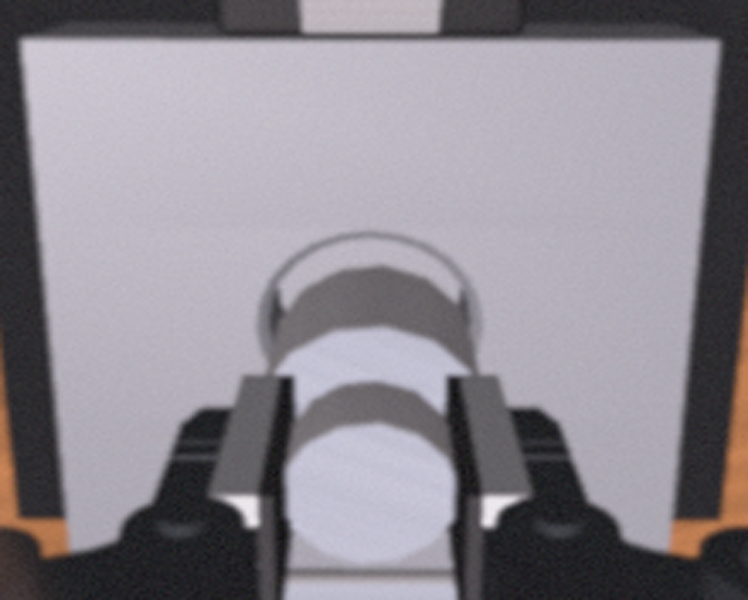

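Run:
```python
from h import *
W=camera("wrist");s=status.get_obs();R=Ro.from_euler('xyz',s["tcp_rot"],degrees=True).as_matrix();u=R[:,2]
rc=onz(W,[[318.7,237.7]],.034)[0]; 
for z in(.043,.045,.047):
    wf=onz(W,[[319.3,248.3]],z)[0]
    print(z,"rim centre along case x",((rc-s["ee_pos"])@u*1e3+18.7).round(2),"weight centre",((wf-s["ee_pos"])@u*1e3+16).round(2))
```

```text
0.043 rim centre along case x 0.07 weight centre 0.67
0.045 rim centre along case x 0.07 weight centre -0.01
0.047 rim centre along case x 0.07 weight centre -0.69
```

Weight and well agree to under 1 mm along case x; y needs −0.5 mm. Now lowering it in.

```bash
python3 -m jog '3 -0.5 0 0; 6 -0.5 0 0; 9 -0.5 0 0; 11 -0.5 0 0; 13 -0.5 0 0; 15 -0.5 0 0; 16 -0.5 0 0; 16 -0.5 0 0'
python3 -m jog '2 0 0 0; 4 0 0 0; 6 0 0 0; 8 0 0 0; 10 0 0 0; 12 0 0 0; 13 0 0 0; 13 0 0 0'
```

```text
time: 16.95
ee_pos: [0.5224, 0.1612, 0.0617]
tcp_rot: [-142.3, 90.0, -159.2]
wrist_force: [-0.4, -0.6, -2.6]
opening: 0.0201
time: 17.95
ee_pos: [0.5224, 0.1612, 0.0487]
tcp_rot: [-139.7, 90.0, -156.7]
wrist_force: [0.5, 0.4, -1.6]
opening: 0.0201
```

No contact; it is inside the well. Creeping to the floor.

```bash
python3 -m jog '1 0 0 0; 2 0 0 0; 3 0 0 0; 4 0 0 0; 4.5 0 0 0; 4.5 0 0 0; 4.5 0 0 0; 4.5 0 0 0'
python3 -m jog '0.5 0 0 0; 1 0 0 0; 1.5 0 0 0; 1.5 0 0 0; 1.5 0 0 0; 1.5 0 0 0; 1.5 0 0 0; 1.5 0 0 0'
```

```text
time: 18.95
ee_pos: [0.5224, 0.1612, 0.0443]
tcp_rot: [23.5, 90.0, 6.5]
wrist_force: [-0.1, 0.1, -1.5]
opening: 0.0202
time: 19.95
ee_pos: [0.5224, 0.1612, 0.0428]
tcp_rot: [90.8, 90.0, 73.9]
wrist_force: [1.1, 0.1, -1.4]
opening: 0.0204
```

```bash
python3 -m jog '0.5 0 0 0; 1 0 0 0; 1 0 0 0; 1 0 0 0; 1 0 0 0; 1 0 0 0; 1 0 0 0; 1 0 0 0'
python3 -c "
from h import *
f=[]
for i in range(3): camera('top');f.append(status.get_obs()['wrist_force'])
print(np.round(f,1))"
```

```text
time: 20.95
ee_pos: [0.5227, 0.1613, 0.0426]
tcp_rot: [36.6, 89.9, 19.6]
wrist_force: [-2.0, -0.1, 5.9]
opening: 0.0198
[[-0.8 -0.7  5.2]
 [-1.1 -0.4  5.3]
 [-1.6 -0.4  6. ]]
```

Floor contact at TCP z 0.0426 (0.0425 expected). Releasing and rising.

```bash
python3 -m jog '-0.5 0 0 0; -0.5 0 0 0; -0.5 0 0 0; -0.5 0 0 0; -0.5 0 0 0; -2 0 0 0; -8 0 0 0; -20 0 0 0' 0.5 30
python3 -m jog '-30 0 0 0; -60 0 0 0; -90 0 0 0; -120 0 0 0; -137 0 0 0; -137 0 10 0; -137 0 13 0; -137 0 13 0' 0.55 30
python3 - <<'E'
from h import *
W=camera("wrist");s=status.get_obs();print(s["time"],s["ee_pos"],s["wrist_force"],s["opening"])
a=W["color"][60:280,220:420]
S=camera("side")
cv2.imwrite("pics/w6.png",np.hstack([cv2.resize(a,(400,440),interpolation=cv2.INTER_CUBIC),cv2.resize(S["color"][150:260,250:350],(400,440),interpolation=cv2.INTER_CUBIC)])[:,:,::-1])
c=np.array([.5216,.1615]);print("pred knob top px",proj(W,[c[0],c[1],.062]),"orange",orange(S,(240,120,380,250)))
E
```

```text
time: 22.1
ee_pos: [0.5222, 0.1611, 0.0622]
tcp_rot: [-144.2, 90.0, -161.1]
wrist_force: [0.1, -0.5, -0.4]
opening: 0.0426
time: 23.1
ee_pos: [0.5347, 0.1571, 0.1973]
tcp_rot: [-147.1, 89.9, -164.0]
wrist_force: [-0.2, -0.6, -0.5]
opening: 0.0472
23.15 [0.53457372 0.15720915 0.19752155] [-0.45251583 -0.13551717 -0.00444968] 0.046950930982616705
pred knob top px [[319.15305514 211.03533542]] orange [(array([343.8, 194.4]), array([ 332,  164,   25,   62, 1018], dtype=int32))]
```

View pics/w6.png

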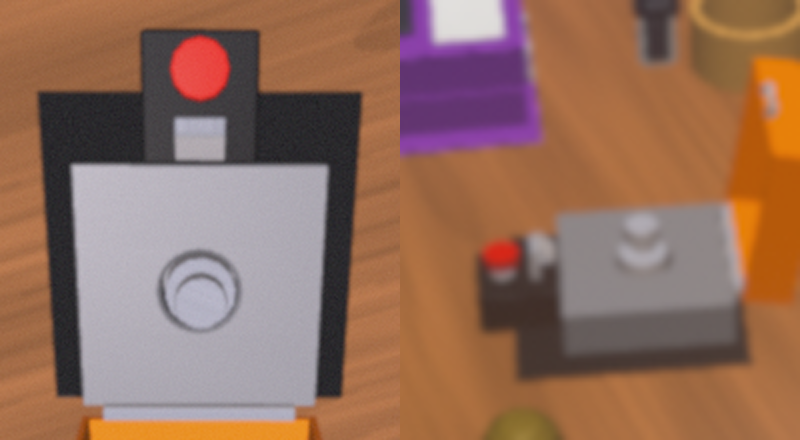

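The weight is seated upright: only its top rises above the base. The rim surrounds it evenly, and the knob at about (320,211) matches the prediction of (319,211). The lid is still open. Now I'll work out the path over and behind the lid and the closing arc.

Run:
```python
from h import *
W=np.array([.5216,.1615]);u=np.array([.9567,-.291]);s=status.get_obs();p=s["ee_pos"]
print("s,t now",(p[:2]-W)@u*1e3,(p[:2]-W)@[.291,.9567]*1e3,p[2])
T=camera("top");print("kiwi_b approx",onz(T,[[294,149]],.04),"behind-lid pt",W+.145*u)
z0=58+X if 0 else None
for th in list(range(100,4,-4))+[6,3,0]:
    r=np.radians(th);a=95+8*(1-min(th,80)/80);n=41
    print(th,"TCP s %.1f z %.1f"%(58-a*np.cos(r)+n*np.sin(r)+11,36+a*np.sin(r)+n*np.cos(r)))
```

```text
s,t now 13.596575104280296 -0.2723159276472535 0.19779931146513716
kiwi_b approx [[0.73447964 0.09317067 0.04      ]] behind-lid pt [0.6603215 0.119305 ]
100 TCP s 125.9 z 122.4
96 TCP s 119.7 z 126.2
92 TCP s 113.3 z 129.5
88 TCP s 106.7 z 132.4
84 TCP s 99.8 z 134.8
80 TCP s 92.9 z 136.7
76 TCP s 85.7 z 138.5
72 TCP s 78.4 z 139.8
68 TCP s 71.0 z 140.6
64 TCP s 63.5 z 140.8
60 TCP s 56.0 z 140.5
56 TCP s 48.5 z 139.7
52 TCP s 41.1 z 138.3
48 TCP s 33.8 z 136.4
44 TCP s 26.6 z 134.0
40 TCP s 19.5 z 131.0
36 TCP s 12.7 z 127.6
32 TCP s 6.1 z 123.7
28 TCP s -0.2 z 119.2
24 TCP s -6.2 z 114.4
20 TCP s -11.9 z 109.1
16 TCP s -17.2 z 103.4
12 TCP s -22.1 z 97.3
8 TCP s -26.5 z 90.8
6 TCP s -28.6 z 87.5
3 TCP s -31.4 z 82.3
0 TCP s -34.0 z 77.0
```

```bash
python3 -m jog '-20 0 0 0; -30 0 15 0; -30 0 45 0; -30 0 80 0; -30 0 110 0; -30 0 131 0; -30 0 131 0; -20 0 131 0' 0 30
python3 -m jog '20 0 0 0; 45 0 0 0; 70 0 0 0; 90 0 0 0; 98 0 0 0; 98 0 0 0; 98 0 0 0; 98 0 0 0'
cat >> h.py <<'E'
def st():
    W=np.array([.5216,.1615]);s=status.get_obs();p=s["ee_pos"]
    return ((p[:2]-W)@[.9567,-.291]*1e3).round(1),((p[:2]-W)@[.291,.9567]*1e3).round(1),(p[2]*1e3).round(1),s["wrist_force"].round(1)
E
python3 -c "
from h import *
print(st()); S=camera('side'); print(orange(S,(240,120,380,250)))"
```

```text
time: 24.25
ee_pos: [0.6599, 0.1195, 0.219]
tcp_rot: [32.9, 89.9, 15.9]
wrist_force: [0.1, -0.2, -0.9]
opening: -0.0
time: 25.25
ee_pos: [0.6605, 0.1193, 0.1217]
tcp_rot: [27.4, 89.9, 10.4]
wrist_force: [0.6, -0.0, 0.3]
opening: 0.0001
(np.float64(145.2), np.float64(0.0), np.float64(121.7), array([ 0.6, -0. ,  0.3]))
[(array([343.8, 194.5]), array([ 332,  164,   25,   62, 1018], dtype=int32))]
```

```bash
python3 -m jog '0 0 -10 0; 0 0 -19 0; -4.5 0 -25.5 0; -8 0 -32 0; -10.7 0 -38.5 0; -13 0 -45.4 0; -15 0 -52.3 0; -16.8 0 -59.5 0'
python3 -c "
from h import *
print(st()); S=camera('side'); print(orange(S,(240,120,380,250)))"
```

```text
time: 26.3
ee_pos: [0.6028, 0.1367, 0.1376]
tcp_rot: [-112.9, 90.0, -129.9]
wrist_force: [1.3, -0.0, -1.0]
opening: -0.0001
(np.float64(84.9), np.float64(-0.1), np.float64(137.6), array([ 1.3, -0. , -1. ]))
[(array([332.3, 192.9]), array([320, 163,  27,  61, 746], dtype=int32))]
```

```bash
python3 -m jog '-1.3 0 -7.3 0; -2.1 0 -14.7 0; -2.3 0 -22.2 0; -2 0 -29.7 0; -1.2 0 -37.2 0; 0.2 0 -44.6 0; 2.1 0 -51.9 0; 4.5 0 -59.1 0'
python3 -c "
from h import *
print(st())"
python3 -m jog '3 0 -7.1 0; 6.4 0 -13.9 0; 10.3 0 -20.5 0; 14.8 0 -26.8 0; 19.6 0 -32.8 0; 24.9 0 -38.5 0; 30.6 0 -43.8 0; 36.7 0 -48.7 0'
python3 -c "
from h import *
print(st()); S=camera('side'); print(orange(S,(240,120,380,250)))"
```

```text
time: 27.35
ee_pos: [0.5463, 0.1539, 0.133]
tcp_rot: [20.6, 90.0, 3.6]
wrist_force: [0.8, -0.5, 0.2]
opening: -0.0001
(np.float64(25.8), np.float64(-0.0), np.float64(133.0), array([ 0.8, -0.5,  0.2]))
time: 28.35
ee_pos: [0.4998, 0.1681, 0.096]
tcp_rot: [66.9, 90.0, 49.9]
wrist_force: [2.6, -0.5, 0.6]
opening: -0.0003
(np.float64(-22.8), np.float64(-0.0), np.float64(96.0), array([ 2.6, -0.5,  0.6]))
[(array([314.1, 210.6]), array([292, 187,  46,  37, 756], dtype=int32))]
```

```bash
python3 -m jog '3.5 0 -2.4 0; 6.5 0 -4.4 0; 9.8 0 -6.5 0; 12 0 -7.5 0; 13.5 0 -8.3 0; 13.5 0 -8.3 0; 13.5 0 -8.3 0; 13.5 0 -8.3 0'
python3 -c "
from h import *
print(st())"
```

```text
time: 29.4
ee_pos: [0.4926, 0.1704, 0.0833]
tcp_rot: [13.5, 89.9, -3.4]
wrist_force: [3.3, -2.6, 4.8]
opening: -0.0001
(np.float64(-30.3), np.float64(0.0), np.float64(83.3), array([ 3.3, -2.6,  4.8]))
```

```bash
python3 -m jog '1 0 -0.5 0; 2 0 -1 0; 3 0 -1.5 0; 4 0 -2 0; 4 0 -2 0; 4 0 -2 0; 4 0 -2 0; 4 0 -2 0'
python3 -c "
from h import *
print(st())"
```

```text
time: 30.4
ee_pos: [0.4898, 0.171, 0.0784]
tcp_rot: [-156.3, 89.9, -173.2]
wrist_force: [0.2, -0.1, -0.1]
opening: 0.0001
(np.float64(-33.2), np.float64(-0.2), np.float64(78.4), array([ 0.2, -0.1, -0.1]))
```

The force rose to 4.8 N and then vanished at z 78 mm, just above the shut pad height, so the latch has probably snapped. I'll rise clear and check.

```bash
python3 -m jog '-10 0 0 0; -30 0 0 0; -60 0 -10 0; -90 0 -30 0; -110 0 -60 0; -110 0 -75 0; -110 0 -75 0; -110 0 -75 0'
python3 - <<'E'
from h import *
print(st());S=camera("side");W=camera("wrist")
print(orange(S,(240,120,380,250)),"start blob was (311.2,212.3) [288 190 47 37 837]")
print("red now",blobs(S,(0,150,90),(7,255,255),(262,200,300,235))[0],"start 274.7,213.1")
cv2.imwrite("pics/end.png",np.hstack([cv2.resize(S["color"][150:330,240:420],(480,480),interpolation=cv2.INTER_CUBIC),cv2.resize(W["color"],(320,240)).repeat(2,0)])[:,:,::-1])
E
```

```text
time: 31.4
ee_pos: [0.4187, 0.1927, 0.1879]
tcp_rot: [-131.7, 89.9, -148.7]
wrist_force: [-0.1, 0.5, -0.1]
opening: -0.0
(np.float64(-107.5), np.float64(-0.1), np.float64(187.9), array([-0.1,  0.5, -0.1]))
[(array([311.2, 212.2]), array([288, 190,  47,  37, 837], dtype=int32))] start blob was (311.2,212.3) [288 190 47 37 837]
red now [(array([274.7, 213.1]), array([270, 210,  10,   7,  62], dtype=int32))] start 274.7,213.1
```

View pics/end.png

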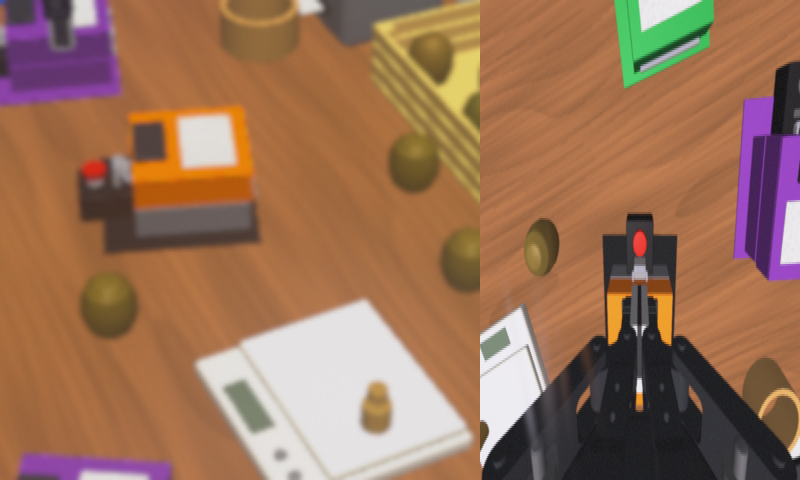

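The lid's blob is identical to the latched start (311.2,212.2, same box and area), and the button is back at (274.7,213.1). The brass weight, the kiwis and the tape stand undisturbed. Handing in.

```bash
python3 -c "
from workcell import bot
print(bot.job_done())"
```

```text
the job is handed in; nothing more can be done
None
```

The steel weight is in the well and the lid is shut on its latch. I handed the job in at about 31 s of the 70 s allowed, and it gives no verdict.

**What I did:**
- **Button:** felt for it and pressed with about 4.2 N; the lid popped fully open.
- **Weight:** gripped the steel weight by its knob and lowered it to the well floor, with contact at z 0.0426 m where 0.0425 m was expected. I then released it and swung the lid shut along its arc. Readings on the lid peaked near 6 N in total (4.8 N of it vertical).

**Last checks:**
- **Lid:** in the side view it matches its latched starting picture, it stayed shut after I moved clear, and the force on the tool was about zero.
- **Button:** it is back at its starting pixel position, so it has risen.
- **Weight:** before closing it stood upright, and its knob was within about a pixel of where it should be. I could not see it once the lid was shut.
- **Other things:** the brass weight, kiwis and tape looked unmoved. The sizing ring and marker pen were outside my last picture, but the arm never went near them.

**What disagreed or stayed unclear:**
- The camera estimates differed from each other by 1 to 3 mm, so I lined the weight up with the well by comparing matched wrist views instead.
- I saw 4.8 N of vertical force just before the latch snapped. The expected 8 to 10 N peak fell between force readings, so I did not observe it.
- The gripper read about 20 mm on the 22 mm knob, and the force briefly rose to about 5.7 N as it closed. The grip held upright throughout.

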